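# Offer the shaker ball to the open spawn jar on a level dish

## Robot

A 7-joint arm with a two-finger parallel gripper is mounted at the origin on the work surface. World frame = base frame: x ahead of the robot, y to its left, z up, the work surface at z = 0. Lengths are in m, angles in rad, forces in N, time in s.
With the tool pointing down it reaches from about 0.425 to 0.925 m from the base axis. Payload 6.8 kg.
Tool frame: the origin (TCP) lies on the mounting face of the last link; the fingertips stand 173 mm ahead of it and the grasp point (between the pads) lies 155 mm ahead of it (grip_point_offset is the distance from the TCP to the grasp point, in m); x points along the fingers, z is the direction in which the jaws open and shut, and the axes are right-handed (so a half turn about x gives the same grasp; the last joint's range is limited). The gripper opens to 85 mm and grips with 20 to 120 N. Pads are 22 mm wide; open, the fingers measure 114 mm over their backs; the gripper's body (76 mm by 85 mm) begins 54 mm behind the grasp point. The pads swing forward as they close: fully open they stand 13 mm farther back than shut.
Start: joints at [1.157, 0.477, 0.022, 1.555, -0.011, 1.109, -0.083], TCP at [0.203, -0.644, 0.405] pointing down, gripper open.
Joint ranges: [-2.96, 2.96], [-0.34, 2.1], [-1.41, 1.46], [0.24, 2.44], [-1.37, 4.51], [0.17, 1.92], [-2.96, 2.96]. Speed limits (rad/s): [2.39, 2.39, 3.14, 3.14, 3.14, 3.14, 3.14].

## Interface

Orientations are given as a rotation vector (axis times angle).
In Python, from bench import * gives the robot as it stands. The module is installed in compiled form; this text tells all that it offers.
- The arm moves only by the tool servo_tool, never from a script. Its argument "motion" is a list of rows, each a list of 5 numbers: the shift along the tool's x, y, z in m, then the turn about the tool's x in degrees, then the gripper command: -1 is fully open, 1 is shut, values between are in proportion. In form: [[dx, dy, dz, turn, fingers], ...]. A call has 1 to 8 rows; each row is the pose to reach, as a shift and turn from the pose measured when the call began, along the tool's axes at that moment; what a row does not reach only later rows make up. A row lasts 1/10 s, in which the tool goes at most 50 mm and 8.59 degrees, less where a joint would pass 70% of its speed; a pose out of reach is approached as far as the arm can. A call with a gripper value outside its range is refused whole. The fingers move at their own pace and stop on an object; "force" is the grip in N (left out, the last holds). Time passes only in rows, so rows that repeat a pose let the fingers close. It gives the time, the measured TCP pose, the force and the opening at its end, in the units of the state.
- get_obs(): the state, without advancing time (a new reading comes with each control period).
- grab_frame(name): name is "scene" or "top"; returns the picture (480x640x3 uint8, red, green, blue); there is no depth.
- camera_params(name): a dict with "mtx" (3x3 intrinsics, pixels), "world_to_cam" (4x4, takes a point from world to camera coordinates). Camera axes: x right, y down, z forward; pixel columns grow to the right and rows downward; lengths in m; the calibration is good to about 2 mm. A picture is of the moment at which its call begins. camera_params takes no time and is no camera call.
- hand_in(): hands the job in, once; it reports no verdict.
The state is a dict: "clock": time; "joints": joint angles; "qvel": joint speeds; "tau": joint torques, N m; "tcp_pos": TCP position; "orientation": TCP orientation; "contact_force": force on the tool from outside, world axes, zero at the start; "moment": the same for the moment, N m; "grip_width": finger opening in m.
Only numpy, scipy, OpenCV 4.12 (cv2) and the standard library are available. Lean on these libraries where they do the work, as an engineer would, in place of code of your own. Each camera call takes 0.05 s, during which the arm holds its last target. There are 200 camera calls.

## Task

Take the orange shaker ball from its ring and set it gently in the middle of the dished plate, which stays on its narrow stand. Then take the plate by its black handle, lift it straight up until it is at least 6 cm above the stand, and there, still over the stand, turn it slowly a quarter turn so that its red spout points at the open, empty jar (not at the lidded one), keeping the plate level and the ball in its middle all the time. Finish while holding the plate still like that, in the air, and do not shift the jars, the blue-lidded tin or the loose green cap.

Things in the scene. Friction and masses are not known exactly. Their poses are not given: they have to be found in the camera images.
- ball_center (a point): centre of the loose orange ball, 44 mm in diameter, about 30 g; it starts on a white ring 32 mm across and 20 mm high (on a 68 mm base disc 4 mm thick), its centre about 40 mm above the table; axes mean nothing
- dish_floor (a point): middle of the upper face of the round aluminium dish (120 mm inside, wall about 3 mm), 5 mm above its underside; axes as dish. From here the inside rises all round as a 10 degree cone (5 mm higher at 30 mm from the middle, 10 mm at 60 mm, then a 6 mm upright rim), so the ball centres itself and its centre rests 22 mm above this point; fingers that let the ball go must stay above the cone
- dish_grip (a point): middle of the dish's black handle, a straight bar 14 mm wide, 24 mm tall and 70 mm long that runs level and radially from 61 to 131 mm from the dish's axis; this point is 90 mm from the axis and 22 mm above the dish's underside; axes as dish (bar along x, pinch it across y). A firm grip (20 to 40 N) keeps dish and ball level; a weak one lets the dish sag about the pads
- dish: the loose dish, about 80 g; origin at the centre of its underside, a flat foot 68 mm across that stands on the stand; x points out through the red spout (34 mm wide, its tip 86 mm from the axis), the black handle points to -x, z up
- open_jar_mouth (a point): centre of the mouth of the open, empty clear glass jar with a pink band, 72 mm across and 95 mm high, 165 to 180 mm from the stand's axis; loose, not to be disturbed; this point is 95 mm above the table
- stand: fixed stand: base disc 110 mm across, a thin post and a round black rubber top 60 mm across; origin on the table under its axis, its top 80 mm up. The dish starts on it with its spout along the stand's x axis within a few degrees; the two jars stand on its two sides (+y and -y), either way round
- lidded_jar_top (a point): centre of the top of the lidded jar full of tan grain (dark green lid, pink seal), 72 mm across, 95 mm high, on the other side of the stand; loose, not to be disturbed
- tin: small steel tin with blue lid, 63 mm across, 44 mm high; loose bystander, origin under its centre
- rest: fixed rest on which the ball starts: white ring 32 mm across, 20 mm high, on a dark disc of 68 mm; origin on the table under its middle
- cap: dark green jar cap 62 mm across, 16 mm high, lying on the table; bystander
- ball: the same orange ball; this origin turns as it rolls, so use its centre instead
Things that resemble listed ones, but are neither listed nor needed, are in the scene too. There is more than one size of the ball; the job needs the largest.

How it is judged:
By the outcome, as a careful person would: the job done as asked, in the order asked, and still so for the second after the job is handed in, while the arm keeps its last pose, push and grip.
It also fails if it takes over 72 s, if anything falls off the work surface, if the arm or the gripper's body presses on something with over 40 N, if the wrist force passes 120 N, or if a joint passes its speed limit or range.

## Working session

There is one attempt and no reset: what is moved stays moved. The work goes in short steps, Python scripts to look and compute and a tool call to move; the robot and the scene stay as the last step left them, time stands still between calls to the robot, and variables do not carry over. Pictures are saved under pics/ and viewed, about 8 in all and at most 12, crops included, and the job is handed in when it is done.

Besides the shell and the picture viewer there is one more tool, called as name([rows], argument=value, ...), one row to a line, values as JSON. servo_tool: Moves the arm, as the interface text tells. Its arguments: {"type":"object","properties":{"motion":{"type":"array","items":{"type":"array","items":{"type":"number"}}},"force":{"type":"number"}},"required":["motion"]}

```bash
mkdir -p pics
python3 - <<'E'
from bench import *
import cv2,numpy as np
o=get_obs()
for k in ("clock","tcp_pos","orientation","grip_width"): print(k,o[k])
for n in ("scene","top"):
    im=grab_frame(n); cv2.imwrite(f"pics/{n}0.png",im[:,:,::-1]); p=camera_params(n); print(n,np.round(p["mtx"],1).tolist(),np.round(p["world_to_cam"],3).tolist())
E
```

```text
clock 0.0
tcp_pos [ 0.20314087 -0.64341926  0.40372749]
orientation [ 0.98203148  1.34008659 -0.98045316]
grip_width 0.08550725893481739
scene [[482.2, 0.0, 315.8], [0.0, 482.2, 238.2], [0.0, 0.0, 1.0]] [[0.81, 0.586, -0.002, -0.446], [0.334, -0.465, -0.82, -0.137], [-0.481, 0.663, -0.573, 1.25], [0.0, 0.0, 0.0, 1.0]]
top [[553.5, 0.0, 320.8], [0.0, 553.5, 230.9], [0.0, 0.0, 1.0]] [[0.016, -1.0, 0.021, -0.038], [-0.998, -0.017, -0.068, 0.562], [0.068, -0.02, -0.997, 1.267], [0.0, 0.0, 0.0, 1.0]]
```

View pics/scene0.png

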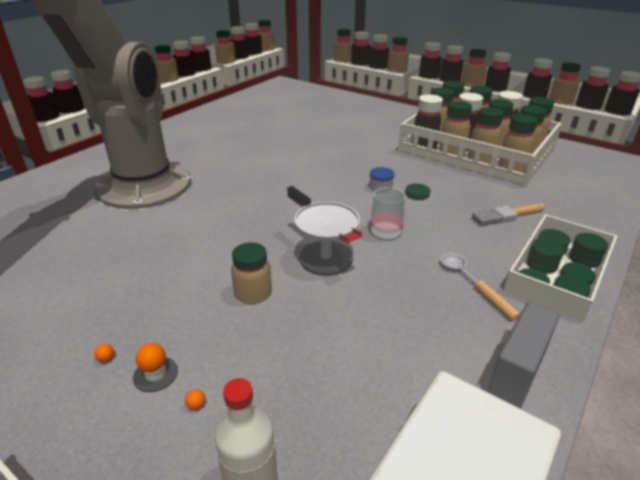

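View pics/top0.png

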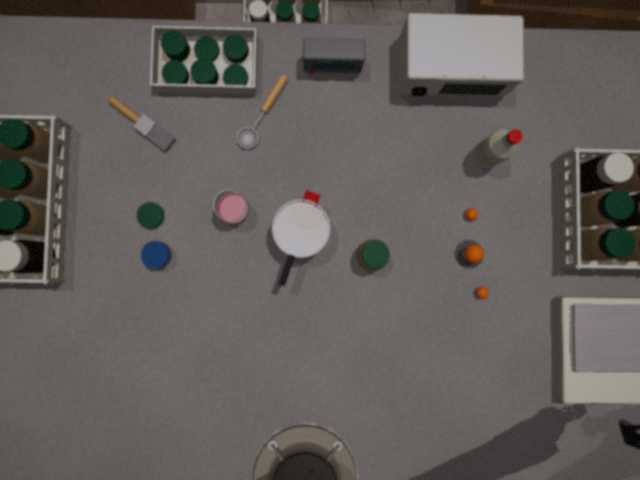

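The top view shows the open pink-banded jar at (231,208), on the +y side, and the lidded jar at (375,254). The dish is at (301,229), with its red spout at (312,197) and its handle at (287,268).

There are three orange balls in the top view: (473,254), (471,214) and (482,293). The one at (473,254), scene (151,357), is the largest and the only one on a ring, so it is the one I want. I'll confirm that in a crop.

```bash
cat > h.py <<'E'
from bench import *
import cv2,numpy as np
from scipy.spatial.transform import Rotation as R
def ray(n,uv):
    p=camera_params(n);T=np.array(p["world_to_cam"]);r=T[:3,:3];c=-r.T@T[:3,3]
    d=r.T@np.linalg.inv(p["mtx"])@np.array([uv[0],uv[1],1.]);return c,d
def onz(n,uv,z):
    c,d=ray(n,uv);return c+d*(z-c[2])/d[2]
def tri(a,b):
    A=[];B=[]
    for n,uv in (("scene",a),("top",b)):
        c,d=ray(n,uv);d=d/np.linalg.norm(d);P=np.eye(3)-np.outer(d,d);A.append(P);B.append(P@c)
    return np.linalg.solve(sum(A),sum(B))
def proj(n,X):
    p=camera_params(n);T=np.array(p["world_to_cam"]);q=p["mtx"]@(T[:3,:3]@X+T[:3,3]);return q[:2]/q[2]
def blobs(im,lo,hi,roi,amin=20):
    h=cv2.cvtColor(im,cv2.COLOR_RGB2HSV);m=cv2.inRange(h,np.array(lo),np.array(hi));k=np.zeros_like(m);x0,y0,x1,y1=roi;k[y0:y1,x0:x1]=255
    n,l,s,c=cv2.connectedComponentsWithStats(m&k)
    return [(c[i].round(1).tolist(),s[i].tolist()) for i in range(1,n) if s[i,4]>=amin],l
def axes():
    o=get_obs();M=R.from_rotvec(o["orientation"]).as_matrix();return np.array(o["tcp_pos"]),M,o
E
python3 - <<'E'
from h import *
s=cv2.imread("pics/scene0.png")[:,:,::-1].copy();t=cv2.imread("pics/top0.png")[:,:,::-1].copy()
OR=((5,180,120),(18,255,255))
bs,_=blobs(s,*OR,(60,320,230,430));bt,_=blobs(t,*OR,(440,190,510,310));print(bs,bt)
b=lambda L:max(L,key=lambda q:q[1][4])[0]
print("ball",tri(b(bs),b(bt)))
w,_=blobs(t,(0,0,130),(180,40,255),(265,190,340,262));print("dish",w)
x,y,ww,hh,_=max(w,key=lambda q:q[1][4])[1];
print("dish ctr z.1",onz("top",(x+ww/2-.5,y+hh/2-.5),.1), "w",onz("top",(x,y),.1)-onz("top",(x+ww,y+hh),.1))
r,_=blobs(t,(0,150,60),(4,255,255),(290,180,330,215));print("red",r,onz("top",r[0][0],.095) if r else 0)
k,l=blobs(t,(0,0,0),(180,255,45),(270,245,305,295));print("handle",k)
for q in k: print(onz("top",q[0],.115))
pk,_=blobs(t,(160,50,60),(180,255,255),(205,180,255,230));print("pink",pk)
g,_=blobs(t,(60,80,20),(90,255,120),(350,230,400,280));print("lid",g,[onz("top",q[0],.095) for q in g])
p,M,o=axes();print(p,M.round(3))
a=cv2.resize(t[180:310,200:400],None,fx=4,fy=4,interpolation=2)[:,:800];bb=cv2.resize(s[320:430,70:230],None,fx=2.4,fy=2.4)
c=cv2.resize(t[190:310,440:510],None,fx=2.2,fy=2.2)
cv2.imwrite("pics/crop0.png",a[:,:,::-1])
cv=np.zeros((264,400+154,3),np.uint8);cv[:,:384]=bb[:264,:384];cv[:,400:]=c[:264]
out=np.zeros((600,800,3),np.uint8);a2=cv2.resize(a,(512,333));out[:333,:512]=a2;out[335:599,:554]=cv
sd=cv2.resize(s[170:300,220:420],(286,186));out[:186,514:]=sd
cv2.imwrite("pics/crop0.png",out[:,:,::-1])
E
```

```text
[([103.5, 352.2], [95, 344, 18, 17, 236]), ([150.0, 356.7], [136, 344, 29, 27, 595]), ([194.6, 398.8], [186, 390, 18, 19, 280])] [([471.5, 213.4], [467, 209, 10, 10, 81]), ([474.7, 252.6], [467, 245, 16, 17, 208]), ([482.4, 292.0], [478, 287, 10, 11, 87])]
ball [ 0.51814408 -0.38035957  0.0427223 ]
dish [([300.5, 227.9], [272, 199, 58, 58, 2629])]
dish ctr z.1 [0.56413133 0.01768103 0.1       ] w [0.12433427 0.12848816 0.        ]
red [([311.5, 196.1], [304, 191, 16, 12, 111])] [ 0.6340269  -0.00508454  0.095     ]
handle [([286.1, 269.8], [279, 256, 15, 29, 170])]
[0.47184725 0.04650654 0.115     ]
pink [([232.0, 207.7], [216, 192, 33, 33, 820])]
lid [([374.8, 254.2], [362, 241, 27, 27, 553])] [array([ 0.50887633, -0.14553129,  0.095     ])]
[ 0.20313083 -0.64344108  0.40379042] [[-0.001  0.954  0.301]
 [ 0.002  0.301 -0.954]
 [-1.    -0.    -0.002]]
```

View pics/crop0.png

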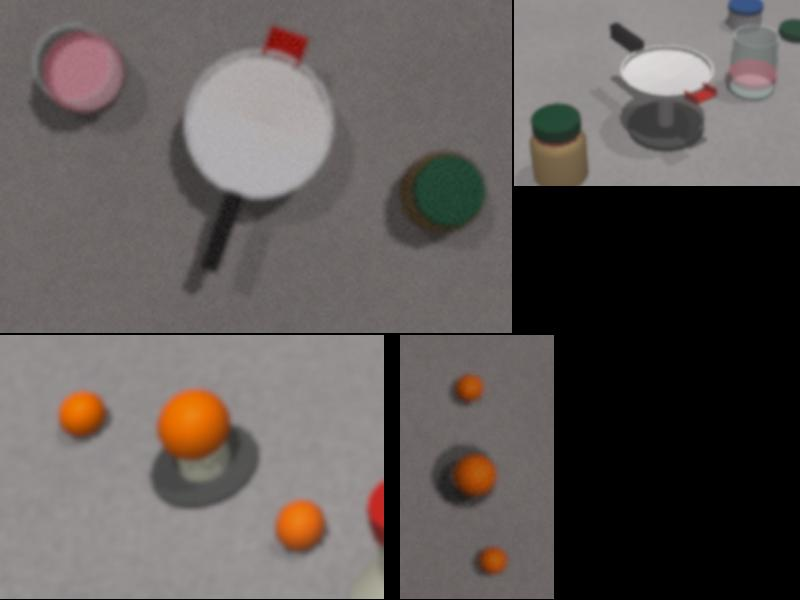

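The crop confirms it: the large ball at (473,254) sits on the ring, with a smaller ball lying on the table on each side. The pink-banded jar is open and the other has the green lid. The spout's yaw comes out near -17.6°. I'll approach above the ball with the jaws mostly along y, which keeps the fingers clear of the small balls.

servo_tool([
  [0,0.04,-0.016,0,-1],
  [0,0.085,-0.035,0,-1],
  [0,0.13,-0.053,0,-1],
  [0,0.175,-0.072,0,-1],
  [0,0.22,-0.09,0,-1],
  [0,0.265,-0.109,0,-1],
  [0,0.31,-0.127,0,-1],
  [0,0.345,-0.142,0,-1],
], force=25)

```text
clock: 0.9
tcp_pos: [0.4917, -0.4014, 0.4037]
orientation: [0.981, 1.341, -0.978]
contact_force: [0.6, 0.6, 0.0]
grip_width: 0.0854
```

```bash
cat >> h.py <<'E'
def delta(X):  # world target TCP -> tool-frame shift
    p,M,o=axes();return (M.T@(np.array(X)-p)).round(4)
E
python3 - <<'E'
from h import *
p,M,o=axes();print(o["clock"],p,M.round(3).tolist(),o["joints"])
t=(474.2,253)
B=onz("top",(474.3,252.8),.04);print(B,proj("scene",B),onz("scene",(150.3,357),.04))
print(delta((.518,-.380,.204)))
# jar mouth: bright rim ring in the top view around (230,207)
im=cv2.imread("pics/top0.png");J=onz("top",(230,206.5),.095);print("jar~",J)
D=onz("top",(300.5,227.5),.098)[:2];print(D)
cv2.imwrite("pics/jar.png",cv2.resize(im[175:245,190:270],None,fx=8,fy=8,interpolation=2))
E
```

```text
0.9 [ 0.49165921 -0.40140798  0.40365666] [[-0.0, 0.953, 0.303], [0.003, 0.303, -0.953], [-1.0, 0.0, -0.003]] [ 0.6535265   0.41499891 -0.08942021  1.65267244  0.03853817  1.07751102
 -0.70913155]
[ 0.51740973 -0.38072079  0.04      ] [149.44741395 357.87840616] [ 0.51706252 -0.37886938  0.04      ]
[ 0.1997  0.0315 -0.0119]
jar~ [0.60779871 0.17257552 0.095     ]
[0.56427914 0.01771428]
```

View pics/jar.png

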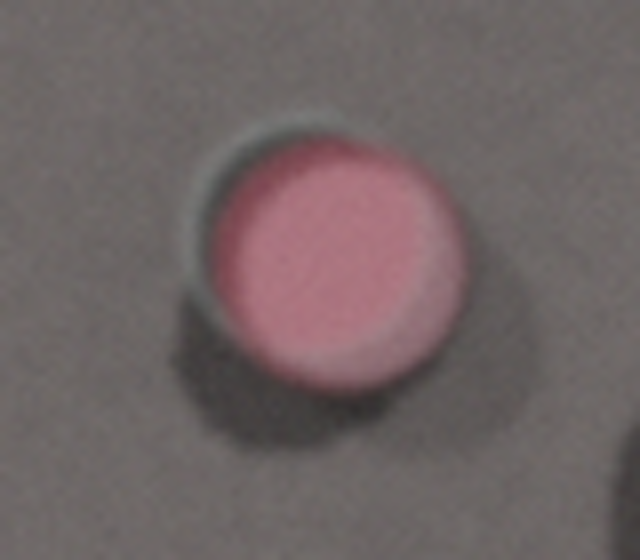

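The jar mouth centre is near pixel (230,205.5), which is about (0.610, 0.172) in the world. The spout therefore needs a final yaw of about 73°, a turn of roughly 90°. Next I go down over the ball, gripping a little above its centre so the fingertips clear the cone later.

servo_tool([
  [0.03,0.016,-0.006,0,-1],
  [0.07,0.031,-0.012,0,-1],
  [0.11,0.031,-0.012,0,-1],
  [0.14,0.031,-0.012,0,-1],
  [0.165,0.031,-0.012,0,-1],
  [0.185,0.031,-0.012,0,-1],
  [0.2,0.031,-0.012,0,-1],
  [0.2,0.031,-0.012,0,-1],
])

```text
clock: 1.7
tcp_pos: [0.5166, -0.3794, 0.2013]
orientation: [0.981, 1.346, -0.979]
contact_force: [-0.3, 0.8, -0.4]
grip_width: 0.0851
```

Run:
```python
from h import *
p,M,o=axes();print(o["clock"],p,o["contact_force"])
im=grab_frame("scene");cv2.imwrite("pics/s1.png",cv2.resize(im[230:430,40:280],None,fx=3,fy=3,interpolation=2)[:,:,::-1])
```

```text
1.7 [ 0.51663091 -0.3794228   0.20134124] [-0.34152794  0.78019015 -0.35435433]
```

View pics/s1.png

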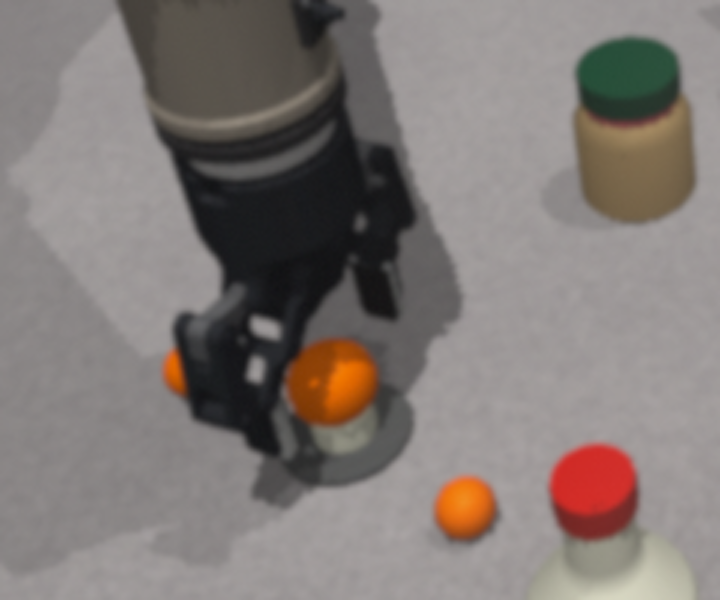

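The fingers straddle the large ball, which is at crop (333,381). Closing now.

servo_tool([
  [0,0,0,0,0.2],
  [0,0,0,0,0.5],
  [0,0,0,0,1],
  [0,0,0,0,1],
  [0,0,0,0,1],
  [0,0,0,0,1],
  [0,0,0,0,1],
  [0,0,0,0,1],
], force=25)

```text
clock: 2.55
tcp_pos: [0.5176, -0.3801, 0.204]
orientation: [0.981, 1.342, -0.978]
contact_force: [-0.5, 0.8, 6.9]
grip_width: 0.0424
```

servo_tool([
  [-0.01,0,0,0,1],
  [-0.03,0,0,0,1],
  [-0.06,0,0,0,1],
  [-0.09,0,0,0,1],
  [-0.12,0,0,0,1],
  [-0.14,0,0,0,1],
  [-0.15,0,0,0,1],
  [-0.15,0,0,0,1],
])

```text
clock: 3.35
tcp_pos: [0.5179, -0.3807, 0.3557]
orientation: [0.981, 1.339, -0.977]
contact_force: [0.2, 0.0, -0.6]
grip_width: 0.0424
```

Run:
```python
from h import *
p,M,o=axes();print(o["clock"],p,o["grip_width"],delta((.5643,.0177,.351)))
for n in("scene","top"):
    im=grab_frame(n);cv2.imwrite(f"pics/{n}2.png",im[:,:,::-1])
    b,_=blobs(im,(5,180,60),(18,255,255),(0,150,640,430) if n=="scene" else (440,150,520,310));print(n,b)
```

```text
3.35 [ 0.5179347  -0.38070043  0.35566734] 0.042398891293533573 [ 0.0052  0.165  -0.3655]
scene [([131.7, 278.5], [118, 264, 26, 32, 587]), ([103.6, 352.4], [95, 344, 18, 18, 244]), ([194.6, 398.8], [186, 390, 18, 19, 280])]
top [([471.0, 213.7], [466, 209, 11, 11, 92]), ([493.1, 243.6], [488, 242, 11, 6, 27]), ([481.8, 292.1], [476, 287, 12, 11, 99])]
```

View pics/scene2.png

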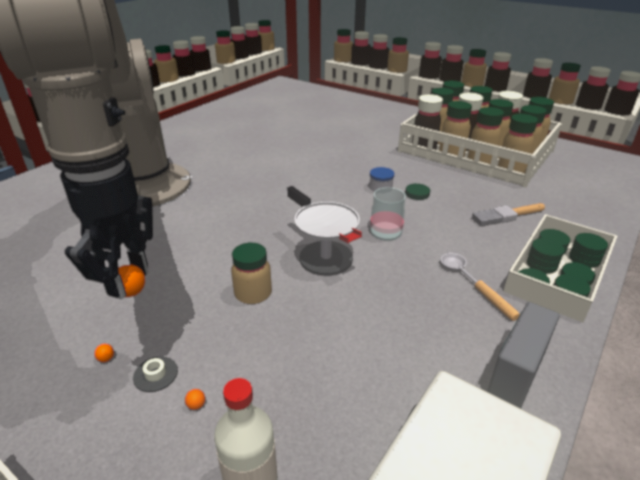

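The ball is held, at scene (131,279), and the ring is empty. I'll carry it over the dish.

servo_tool([
  [0,0.007,-0.015,0,1],
  [0,0.02,-0.044,0,1],
  [0,0.038,-0.084,0,1],
  [0,0.056,-0.124,0,1],
  [0,0.074,-0.164,0,1],
  [0,0.092,-0.204,0,1],
  [0,0.11,-0.244,0,1],
  [0,0.124,-0.275,0,1],
])

```text
clock: 4.25
tcp_pos: [0.5513, -0.0762, 0.353]
orientation: [0.979, 1.347, -0.976]
contact_force: [1.3, 0.1, -0.9]
grip_width: 0.0425
```

Run:
```python
from h import *
p,M,o=axes();print(o["clock"],p,o["grip_width"],delta((.5643,.0177,.35)),o["joints"])
```

```text
4.25 [ 0.55134433 -0.07618959  0.35296547] 0.042477176363149564 [ 0.0034  0.0412 -0.0854] [ 0.19065816  0.35102092 -0.20284682  1.8812263   0.08093156  0.92149038
 -1.30824086]
```

servo_tool([
  [0,0.016,-0.033,0,1],
  [0,0.028,-0.058,0,1],
  [0.003,0.037,-0.076,0,1],
  [0.01,0.041,-0.0855,0,1],
  [0.02,0.041,-0.0855,0,1],
  [0.03,0.041,-0.0855,0,1],
  [0.04,0.041,-0.0855,0,1],
  [0.04,0.041,-0.0855,0,1],
])

```text
clock: 5.05
tcp_pos: [0.5632, 0.0165, 0.3112]
orientation: [0.978, 1.349, -0.98]
contact_force: [0.3, -0.3, 0.1]
grip_width: 0.0425
```

Run:
```python
from h import *
p,M,o=axes();print(o["clock"],p,o["grip_width"],o["contact_force"],delta((.5643,.0177,.273)))
im=grab_frame("scene");b,_=blobs(im,(5,180,60),(18,255,255),(250,100,400,250));print(b)
for d in(.15,.155,.16,.165,.17): print(d,proj("scene",p+[0,0,-d]))
cv2.imwrite("pics/s3.png",cv2.resize(im[100:300,220:440],None,fx=3,fy=3,interpolation=2)[:,:,::-1])
```

```text
5.05 [0.56315847 0.01651553 0.31124009] 0.042463334458151016 [ 0.27645865 -0.26337128  0.11759278] [ 0.0382  0.0017 -0.0005]
[([332.3, 195.1], [330, 188, 6, 15, 74])]
0.15 [326.22190719 190.45581939]
0.155 [326.19371477 192.80271631]
0.16 [326.16570119 195.13472568]
0.165 [326.13786474 197.45198872]
0.17 [326.11020377 199.75464487]
```

View pics/s3.png

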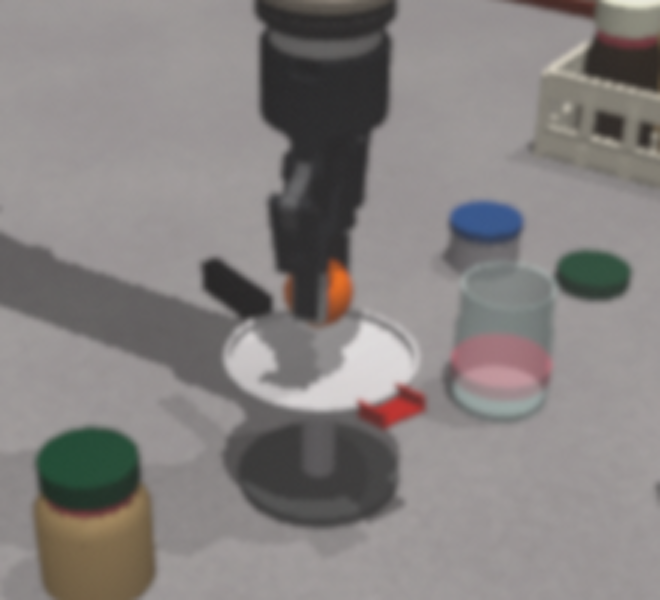

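The ball hangs over the dish centre, with its midpoint at about (326,197). I'll lower it slowly and watch the contact force.

servo_tool([
  [0.006,0.0015,0,0,1],
  [0.013,0.0015,0,0,1],
  [0.02,0.0015,0,0,1],
  [0.026,0.0015,0,0,1],
  [0.03,0.0015,0,0,1],
  [0.033,0.0015,0,0,1],
  [0.035,0.0015,0,0,1],
  [0.035,0.0015,0,0,1],
])

```text
clock: 5.9
tcp_pos: [0.5647, 0.0174, 0.277]
orientation: [0.979, 1.348, -0.979]
contact_force: [0.4, 0.1, -0.9]
grip_width: 0.0427
```

servo_tool([
  [0.001,0,0,0,1],
  [0.002,0,0,0,1],
  [0.003,0,0,0,1],
  [0.003,0,0,0,1],
])

```text
clock: 6.3
tcp_pos: [0.5647, 0.0174, 0.2739]
orientation: [0.979, 1.348, -0.979]
contact_force: [-0.2, -0.2, -1.0]
grip_width: 0.0422
```

servo_tool([
  [0.001,0,0,0,1],
  [0.002,0,0,0,1],
  [0.002,0,0,0,1],
])

```text
clock: 6.6
tcp_pos: [0.5646, 0.0174, 0.2718]
orientation: [0.979, 1.348, -0.979]
contact_force: [0.2, -0.1, -0.3]
grip_width: 0.0425
```

Run:
```python
from h import *
p,M,o=axes();print(o["clock"],p,o["grip_width"],o["contact_force"])
im=grab_frame("scene");b,l=blobs(im,(5,180,60),(18,255,255),(250,100,400,250));print(b)
X=np.array([.5645,.0175,.107]);print(proj("scene",X),proj("scene",X-[0,0,.022]))
```

```text
6.6 [0.56463277 0.01743861 0.27180741] 0.04254837082680652 [ 0.23825663 -0.10870603 -0.33623111]
[([333.0, 213.5], [331, 206, 6, 16, 71])]
[326.78948763 215.13687084] [326.66322018 224.68474625]
```

servo_tool([
  [0.001,0,0,0,1],
  [0.001,0,0,0,1],
  [0.001,0,0,0,1],
])

```text
clock: 6.95
tcp_pos: [0.5649, 0.0175, 0.2715]
orientation: [0.979, 1.348, -0.979]
contact_force: [-0.9, -0.1, 4.4]
grip_width: 0.0425
```

servo_tool([
  [0.001,0,0,0,1],
  [0.001,0,0,0,1],
  [0.001,0,0,0,1],
])

```text
clock: 7.25
tcp_pos: [0.5651, 0.0176, 0.2714]
orientation: [0.979, 1.347, -0.978]
contact_force: [-2.2, -0.5, 9.0]
grip_width: 0.0427
```

It's in contact. I'll ease back 1 mm, then open slowly and only partly.

servo_tool([
  [-0.001,0,0,0,1],
  [-0.001,0,0,0,1],
  [-0.001,0,0,0,-0.03],
  [-0.001,0,0,0,-0.1],
  [-0.001,0,0,0,-0.2],
  [-0.001,0,0,0,-0.3],
  [-0.001,0,0,0,-0.45],
  [-0.001,0,0,0,-0.45],
])

```text
clock: 8.05
tcp_pos: [0.5651, 0.0177, 0.2724]
orientation: [0.979, 1.347, -0.978]
contact_force: [-0.2, -0.1, -0.5]
grip_width: 0.0618
```

servo_tool([
  [-0.003,0,0,0,-0.45],
  [-0.01,0,0,0,-0.45],
  [-0.02,0,0,0,-0.45],
  [-0.035,0,0,0,-0.45],
  [-0.055,0,0,0,-0.45],
  [-0.08,0,0,0,-0.45],
  [-0.1,0,0,0,-0.45],
  [-0.11,0,0,0,-0.45],
])

```text
clock: 8.85
tcp_pos: [0.5661, 0.0172, 0.3853]
orientation: [0.981, 1.344, -0.976]
contact_force: [0.3, -0.8, -0.7]
grip_width: 0.0618
```

Run:
```python
from h import *
p,M,o=axes();print(o["clock"],p,o["grip_width"],o["contact_force"])
im=grab_frame("scene");b,l=blobs(im,(5,180,60),(18,255,255),(250,100,400,280));print(b)
cv2.imwrite("pics/s4.png",cv2.resize(im[100:300,220:440],None,fx=3,fy=3,interpolation=2)[:,:,::-1])
```

```text
8.85 [0.56612752 0.01722687 0.38532284] 0.06182566681144199 [ 0.3025577  -0.84440952 -0.69024234]
[([327.6, 213.2], [320, 205, 17, 17, 238])]
```

View pics/s4.png

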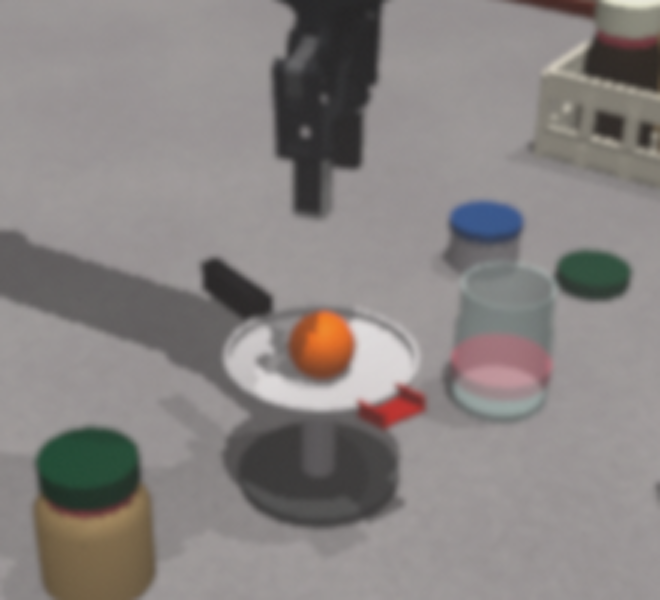

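The ball rests centred in the dish at scene (327,213), and the dish hasn't moved. Next I move over the handle and turn +35° to line up the jaws.

servo_tool([
  [0,-0.01,-0.007,5,-0.3],
  [0,-0.022,-0.015,10,-0.3],
  [0,-0.034,-0.024,15,-0.3],
  [0,-0.046,-0.032,20,-0.3],
  [0,-0.058,-0.041,25,-0.3],
  [0,-0.068,-0.048,30,-0.3],
  [0,-0.075,-0.053,35,-0.3],
  [0,-0.075,-0.053,35,-0.3],
])

```text
clock: 9.7
tcp_pos: [0.4777, 0.0452, 0.3856]
orientation: [1.429, 1.056, -1.427]
contact_force: [-0.3, -1.1, -0.2]
grip_width: 0.0552
```

Run:
```python
from h import *
p,M,o=axes();print(o["clock"],p,o["grip_width"],M.round(3).tolist(),np.degrees(np.arctan2(M[1,2],M[0,2])),delta((.4784,.0446,.257)),o["joints"])
im=grab_frame("top");cv2.imwrite("pics/t5.png",im[:,:,::-1])
r,_=blobs(im,(0,150,60),(4,255,255),(290,180,330,215));print("red",r)
```

```text
9.7 [0.47765482 0.04520696 0.38559174] 0.05521686332277078 [[-0.001, 0.955, -0.296], [0.004, -0.296, -0.955], [-1.0, -0.003, -0.004]] -107.21831391085529 [0.1286 0.0012 0.0008] [-0.06433248  0.18666382 -0.17818983  2.01960869  0.03504699  0.93882233
 -2.13151689]
red [([311.6, 196.2], [304, 191, 16, 12, 110])]
```

servo_tool([
  [0.015,0.001,0.001,0,-0.3],
  [0.04,0.001,0.001,0,-0.3],
  [0.065,0.001,0.001,0,-0.3],
  [0.085,0.001,0.001,0,-0.3],
  [0.103,0.001,0.001,0,-0.3],
  [0.118,0.001,0.001,0,-0.3],
  [0.128,0.001,0.001,0,-0.3],
  [0.128,0.001,0.001,0,-0.3],
])

```text
clock: 10.55
tcp_pos: [0.4788, 0.0441, 0.2565]
orientation: [1.426, 1.059, -1.426]
contact_force: [-0.4, -0.8, 0.4]
grip_width: 0.0554
```

Run:
```python
from h import *
p,M,o=axes();print(o["clock"],p,o["contact_force"],np.degrees(np.arctan2(M[1,2],M[0,2])),M[:,0])
im=grab_frame("scene");b,l=blobs(im,(5,180,60),(18,255,255),(250,100,400,280));print(b)
t=grab_frame("top")
A=cv2.resize(im[120:300,220:420],(600,540),interpolation=2)
cv2.imwrite("pics/s6.png",A[:,:,::-1])
```

```text
10.55 [0.47881704 0.04405471 0.25648982] [-0.42006429 -0.78089833  0.42572628] -107.03484182406831 [-0.00302507  0.00411799 -0.99998695]
[([326.9, 213.3], [318, 205, 19, 17, 258])]
```

View pics/s6.png

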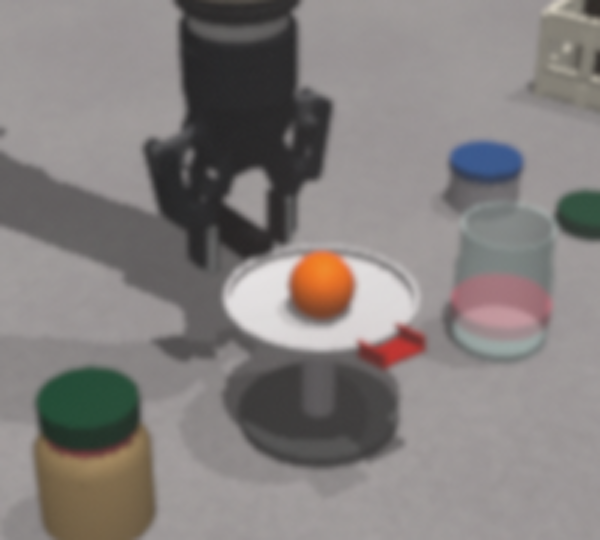

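The fingers straddle the handle at crop (245,235). I'll close slowly and firmly.

servo_tool([
  [0,0,0,0,0.1],
  [0,0,0,0,0.35],
  [0,0,0,0,0.5],
  [0,0,0,0,0.58],
  [0,0,0,0,0.64],
  [0,0,0,0,0.68],
  [0,0,0,0,0.74],
  [0,0,0,0,1],
], force=38)

```text
clock: 11.45
tcp_pos: [0.4793, 0.0442, 0.258]
orientation: [1.428, 1.057, -1.424]
contact_force: [-1.7, -0.2, 2.4]
grip_width: 0.0135
```

servo_tool([
  [0,0,0,0,1],
  [0,0,0,0,1],
  [0,0,0,0,1],
  [0,0,0,0,1],
  [0,0,0,0,1],
])

```text
clock: 11.95
tcp_pos: [0.4793, 0.0442, 0.258]
orientation: [1.428, 1.057, -1.424]
contact_force: [-0.5, -0.4, 3.9]
grip_width: 0.0135
```

Run:
```python
from h import *
p,M,o=axes();print(o["clock"],p,o["contact_force"],o["moment"],np.degrees(np.arctan2(M[1,2],M[0,2])),M[:,0])
im=grab_frame("scene");print(blobs(im,(5,180,60),(18,255,255),(250,100,400,280))[0],blobs(im,(0,150,60),(4,255,255),(320,200,380,260))[0])
t=grab_frame("top");print(blobs(t,(0,150,60),(4,255,255),(290,180,330,215))[0],blobs(t,(0,0,130),(180,40,255),(265,190,340,262))[0],blobs(t,(5,180,60),(18,255,255),(265,190,340,262))[0])
```

```text
11.95 [0.47931249 0.04417735 0.25803847] [-0.54544382 -0.41006694  3.93137865] [-0.14326885  0.11134172 -0.06210197] -107.06800915526422 [-4.69007939e-04  4.40843007e-03 -9.99990173e-01]
[([327.3, 213.1], [318, 205, 19, 17, 256])] [([352.9, 235.5], [346, 232, 15, 9, 76])]
[([310.3, 195.7], [303, 191, 15, 11, 110])] [([301.7, 222.5], [271, 199, 59, 56, 1793])] [([300.4, 226.9], [292, 220, 17, 17, 202])]
```

Gripped at 13.5 mm, and the dish is aligned with the jaws. I'll lift it slowly, straight up.

servo_tool([
  [-0.001,0,0,0,1],
  [-0.003,0,0,0,1],
  [-0.006,0,0,0,1],
  [-0.01,0,0,0,1],
  [-0.014,0,0,0,1],
  [-0.017,0,0,0,1],
  [-0.019,0,0,0,1],
  [-0.02,0,0,0,1],
])

```text
clock: 12.85
tcp_pos: [0.4794, 0.0441, 0.2783]
orientation: [1.428, 1.057, -1.424]
contact_force: [-0.6, 0.1, -0.7]
grip_width: 0.0138
```

Run:
```python
from h import *
p,M,o=axes();print(o["clock"],p,o["contact_force"],o["moment"],M[:,0])
im=grab_frame("scene");print(blobs(im,(5,180,60),(18,255,255),(250,100,400,280))[0],blobs(im,(0,150,60),(4,255,255),(320,180,380,260))[0])
cv2.imwrite("pics/s7.png",cv2.resize(im[120:300,220:420],(600,540),interpolation=2)[:,:,::-1])
```

```text
12.85 [0.47937855 0.04410315 0.27834959] [-0.59971239  0.06130117 -0.69929497] [ 0.06420541  0.10685752 -0.00818172] [-6.15571174e-05  4.49214717e-03 -9.99989908e-01]
[([327.3, 204.2], [318, 196, 19, 17, 261])] [([353.3, 226.6], [345, 223, 17, 9, 79])]
```

View pics/s7.png

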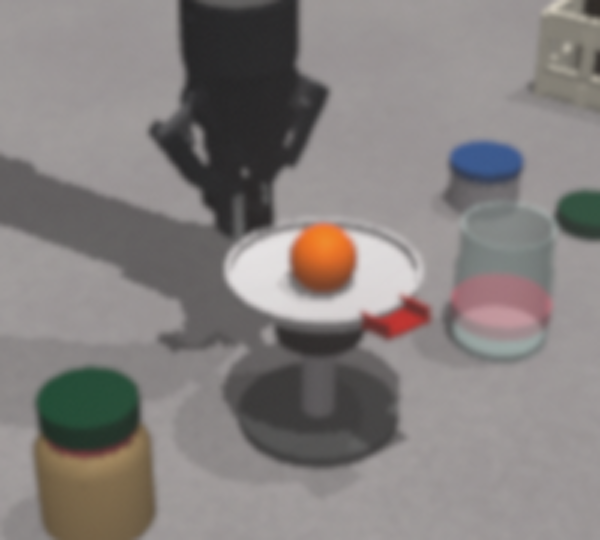

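The dish is level and the ball is centred: the ball and spout both rose 8.9 px. I'll continue up.

servo_tool([
  [-0.001,0,0,0,1],
  [-0.004,0,0,0,1],
  [-0.008,0,0,0,1],
  [-0.013,0,0,0,1],
  [-0.018,0,0,0,1],
  [-0.023,0,0,0,1],
  [-0.027,0,0,0,1],
  [-0.029,0,0,0,1],
])

```text
clock: 13.7
tcp_pos: [0.4795, 0.044, 0.3079]
orientation: [1.429, 1.057, -1.423]
contact_force: [0.5, 0.2, -0.5]
grip_width: 0.0137
```

servo_tool([
  [-0.001,0,0,0,1],
  [-0.004,0,0,0,1],
  [-0.009,0,0,0,1],
  [-0.015,0,0,0,1],
  [-0.021,0,0,0,1],
  [-0.026,0,0,0,1],
  [-0.03,0,0,0,1],
  [-0.032,0,0,0,1],
])

```text
clock: 14.5
tcp_pos: [0.4796, 0.0438, 0.3405]
orientation: [1.429, 1.056, -1.422]
contact_force: [-1.0, 0.0, 0.1]
grip_width: 0.0133
```

Run:
```python
from h import *
p,M,o=axes();print(o["clock"],p,o["contact_force"],M.round(4).tolist(),o["joints"])
im=grab_frame("scene");sb=blobs(im,(5,180,60),(18,255,255),(250,100,400,280))[0];sr=blobs(im,(0,150,60),(4,255,255),(320,150,380,260))[0];print(sb,sr)
t=grab_frame("top");tr=blobs(t,(0,150,60),(4,255,255),(290,160,330,215))[0];tb=blobs(t,(5,180,60),(18,255,255),(255,170,340,262))[0];print(tr,tb)
B=tri(sb[0][0],tb[0][0]);Rr=tri(sr[0][0],tr[0][0]);print("ball",B,"red",Rr,np.degrees(np.arctan2(*(Rr-B)[1::-1])))
# arc rows: TCP rotates about dish axis A (90 mm ahead along spout); cubic-eased 90 deg
z=M[:,2];ya=np.arctan2(z[1],z[0])+np.pi/2; r=.0895; 
print("axis",p[:2]+r*np.array([np.cos(ya),np.sin(ya)]))
```

```text
14.5 [0.47958897 0.04384257 0.34048612] [-0.96488258  0.04786564  0.05316095] [[0.0014, 0.9559, -0.2936], [0.0047, -0.2936, -0.9559], [-1.0, -0.0, -0.0049]] [-0.06588516  0.24789147 -0.17669141  2.0624149   0.05260234  0.83319622
 -2.14136853]
[([327.9, 174.7], [318, 166, 20, 18, 274])] [([355.5, 197.0], [349, 194, 15, 8, 71])]
[([310.7, 190.3], [303, 185, 16, 13, 129])] [([299.9, 223.3], [290, 216, 20, 17, 234])]
ball [0.56565552 0.0175215  0.19432567] red [ 0.63601755 -0.00215068  0.18044534] -15.620200782904503
axis [0.56514436 0.01756471]
```

The dish is about 82 mm above the stand, level, with the ball centred. I'll turn it about the dish axis in steps of 15°. For tool angle θ the shift is y = 0.09(1-cosθ), z = 0.09 sinθ.

servo_tool([
  [0,0,0.0008,-0.5,1],
  [0,0.0001,0.0031,-2,1],
  [0,0.0002,0.0063,-4,1],
  [0,0.0006,0.0102,-6.5,1],
  [0,0.0011,0.0141,-9,1],
  [0,0.0018,0.0179,-11.5,1],
  [0,0.0025,0.021,-13.5,1],
  [0,0.0031,0.0233,-15,1],
])

```text
clock: 15.4
tcp_pos: [0.4755, 0.0202, 0.3399]
orientation: [1.238, 1.196, -1.232]
contact_force: [0.1, -0.1, -1.0]
grip_width: 0.0136
```

servo_tool([
  [0,0,0.0008,-0.5,1],
  [0,0.0001,0.0031,-2,1],
  [0,0.0002,0.0063,-4,1],
  [0,0.0006,0.0102,-6.5,1],
  [0,0.0011,0.0141,-9,1],
  [0,0.0018,0.0179,-11.5,1],
  [0,0.0025,0.021,-13.5,1],
  [0,0.0031,0.0233,-15,1],
])

```text
clock: 16.2
tcp_pos: [0.4777, -0.0036, 0.3396]
orientation: [1.042, 1.312, -1.036]
contact_force: [-0.0, 0.1, -2.4]
grip_width: 0.0135
```

```bash
cat > chk.py <<'E'
from h import *
p,M,o=axes();y=M[:,1];A=p[:2]+.09*y[:2]
print(o["clock"],p.round(4),"yaw",np.degrees(np.arctan2(y[1],y[0])).round(2),"down",M[:,0].round(4),"axis",A.round(4),"w",round(o["grip_width"],4),"j",np.round(o["joints"],2))
im=grab_frame("scene");t=grab_frame("top")
sb=blobs(im,(5,180,60),(18,255,255),(250,100,400,280))[0];tb=blobs(t,(5,180,60),(18,255,255),(255,170,340,262))[0]
sr=blobs(im,(0,150,60),(4,255,255),(250,130,400,280))[0];tr=blobs(t,(0,150,60),(4,255,255),(240,150,340,262))[0]
m=lambda L:max(L,key=lambda q:q[1][4])[0]
if sb and tb:
    B=tri(m(sb),m(tb));print("ball",B.round(4))
    if sr and tr: Q=tri(m(sr),m(tr));print("red",Q.round(4),"vis yaw",np.degrees(np.arctan2(*(Q-B)[1::-1])).round(1))
c=np.array([.5651,.0176])-A;print("axis corr tool",(M.T@np.array([*c,.3405-p[2]])).round(4))
cv2.imwrite(f"pics/c{o['clock']:.1f}.png",np.vstack([cv2.resize(im[100:300,200:440],(480,400)),cv2.resize(t[160:280,190:400],(480,274))])[:600,:,::-1])
E
python3 chk.py
```

```text
16.2 [ 0.4777 -0.0036  0.3396] yaw 13.14 down [ 2.0e-04  4.3e-03 -1.0e+00] axis [0.5654 0.0169] w 0.0135 j [ 0.08  0.25 -0.24  2.07  0.07  0.83 -1.53]
ball [0.5634 0.0167 0.1925]
red [0.6363 0.0346 0.1816] vis yaw 13.8
axis corr tool [-0.0009 -0.0001 -0.0007]
```

Tracking well, so I'll carry on.

servo_tool([
  [0,0,0.0008,-0.5,1],
  [0,0.0001,0.0031,-2,1],
  [0,0.0002,0.0063,-4,1],
  [0,0.0006,0.0102,-6.5,1],
  [0,0.0011,0.014,-9,1],
  [0,0.0018,0.0178,-11.5,1],
  [0,0.0025,0.0207,-13.5,1],
  [-0.0005,0.0031,0.0229,-15,1],
])

```text
clock: 17.1
tcp_pos: [0.486, -0.0255, 0.3399]
orientation: [0.843, 1.405, -0.837]
contact_force: [1.0, -0.5, -1.9]
grip_width: 0.0135
```

servo_tool([
  [0,0,0.0008,-0.5,1],
  [0,0.0001,0.0031,-2,1],
  [0,0.0002,0.0063,-4,1],
  [0,0.0006,0.0102,-6.5,1],
  [0,0.0011,0.014,-9,1],
  [0,0.0018,0.0178,-11.5,1],
  [0,0.0025,0.0207,-13.5,1],
  [-0.0005,0.0031,0.0229,-15,1],
])

```text
clock: 17.9
tcp_pos: [0.4997, -0.0444, 0.3403]
orientation: [0.64, 1.477, -0.634]
contact_force: [-0.3, 0.4, -1.7]
grip_width: 0.0136
```

```bash
python3 chk.py
```

```text
17.9 [ 0.4997 -0.0444  0.3403] yaw 43.28 down [ 0.      0.0042 -1.    ] axis [0.5652 0.0173] w 0.0136 j [ 0.22  0.29 -0.3   2.01  0.11  0.86 -0.95]
ball [0.565  0.0172 0.1933]
red [0.6181 0.0671 0.1826] vis yaw 43.2
axis corr tool [-0.0002  0.0001 -0.0003]
```

servo_tool([
  [0,0,0.0008,-0.5,1],
  [0,0.0001,0.0031,-2,1],
  [0,0.0002,0.0063,-4,1],
  [0,0.0006,0.0102,-6.5,1],
  [0,0.0011,0.014,-9,1],
  [0,0.0018,0.0178,-11.5,1],
  [0,0.0025,0.0209,-13.5,1],
  [0,0.0031,0.0232,-15,1],
])

```text
clock: 18.8
tcp_pos: [0.5181, -0.0594, 0.3403]
orientation: [0.437, 1.528, -0.43]
contact_force: [-0.6, -0.2, -1.0]
grip_width: 0.0132
```

servo_tool([
  [0,0,0.0008,-0.5,1],
  [0,0.0001,0.0031,-2,1],
  [0,0.0002,0.0063,-4,1],
  [0,0.0006,0.0102,-6.5,1],
  [0,0.0011,0.014,-9,1],
  [0,0.0018,0.0178,-11.5,1],
  [0,0.0025,0.0209,-13.5,1],
  [0,0.0031,0.0232,-15,1],
])

```text
clock: 19.6
tcp_pos: [0.5396, -0.069, 0.3403]
orientation: [0.23, 1.559, -0.224]
contact_force: [0.2, -0.2, -0.9]
grip_width: 0.0137
```

servo_tool([
  [0,0,0,0,1],
  [0,0,0,0,1],
  [0,0,0,0,1],
  [0,0,0,0,1],
  [0,0,0,0,1],
  [0,0,0,0,1],
  [0,0,0,0,1],
  [0,0,0,0,1],
])

```text
clock: 20.4
tcp_pos: [0.5397, -0.0691, 0.3403]
orientation: [0.23, 1.559, -0.224]
contact_force: [0.0, -0.3, -1.6]
grip_width: 0.0134
```

```bash
python3 chk.py; mv pics/c*.png /tmp 2>/dev/null; ls -t /tmp/c*.png|head -1|xargs -I{} cp {} pics/final.png
```

```text
20.4 [ 0.5397 -0.0691  0.3403] yaw 73.42 down [ 5.0e-04  4.2e-03 -1.0e+00] axis [0.5653 0.0172] w 0.0134 j [ 0.32  0.36 -0.38  1.91  0.16  0.89 -0.43]
ball [0.566  0.0155 0.1926]
red [0.5867 0.0871 0.1828] vis yaw 73.8
axis corr tool [-0.0002  0.0003 -0.0003]
```

View pics/final.png

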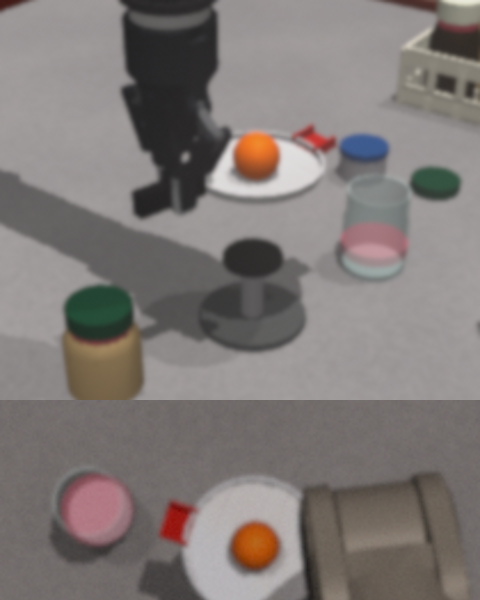

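The final view shows the spout at (178,524) in the lower panel pointing at the open jar at (95,508). The ball is in the middle of the dish, the dish is level and above the stand, and the jars, tin and cap are in place. Handing in.

```bash
python3 -c "
from bench import *
print(hand_in())"
```

```text
the job is handed in; nothing more can be done
None
```

The job is done and handed in at about 20.5 s on the robot's clock, well inside the 72 s limit. I moved the large orange ball from its ring to the dish, gripped the handle at 38 N and lifted the dish about 82 mm straight up. I then turned it 90° about its own axis in 15° steps, and the arm is holding it there.

Last checks before hand-in:
- **Spout direction:** yaw was 73.4° from the arm pose and 73.8° from the cameras. The direction to the open jar is about 73.5°.
- **Position over the stand:** the dish axis was within 0.5 mm of where it was lifted, and the tool was within 0.3° of vertical.
- **Ball:** it measured within about 2 mm of the dish axis, which is about the camera calibration's accuracy.
- **Other objects:** the jars, tin and cap look undisturbed in the final picture; I didn't measure them again.

Two small things disagreed or shifted:
- **Jar distance:** I measured the open jar about 161 mm from the dish axis, slightly under the stated 165 to 180 mm. This hardly affects the spout direction.
- **Dish while gripping:** closing on the handle turned the dish by about 1 to 2° on the stand.

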